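# Lock the hub stand

## Task

Lock the hub stand on the bench: turn the slotted disc, pushing on its upright pins, until either of its two slots lines up with the locking bar, then push the bar by its wide head along its guide into the slot, fully home, until the head sits against the guide. This is all pushing with the fingertips: do not lift the bar out of its guide, leave the loose things around the stand where they are, and finish clear of everything.

Things in the scene. Friction and masses are not known exactly. Their poses are not given: they have to be found in the camera images.
- stand: hub stand fixed to the bench: blue base plate 315 x 170 mm, 12 mm thick. Origin at the bench top under the plate, which spans x = -165 to +150 mm, y = -85 to +85 mm of its frame. Its x axis is the line of the locking bar and points from the disc towards the bar's head; z up. Disc axis at x = -85, y = 0 mm
- disc (a joint): angle of the slotted disc about its upright axis, rad, growing counter-clockwise seen from above. At 0 one slot, at 3.14 the other, lies on the bar's line. Stops at -0.5 and 3.64; starts between 0.5 and 2.64. Dry friction of about 0.15 N m (3 N at a pin): it stays where it is left
- disc_top (a point): centre of the disc's upper face, 34 mm above the bench. Steel disc 140 mm across, 20 mm thick; its x axis lies along its two opposite slots. Each slot runs in from the rim to 32 mm from the axis, is 20 mm wide, and its mouth is bevelled 5 mm wider on each side. A dark hub, 48 mm across at its foot and about 36 mm above, stands 20 mm above the disc's middle
- pin_a (a point): centre of the top of an upright round pin on the disc, 14 mm in diameter, 30 mm tall above the disc's upper face (its top 64 mm above the bench), 50 mm from the disc's axis, at right angles to the slots (disc y = +50 mm)
- pin_b (a point): centre of the top of the other, identical pin, opposite the first (disc y = -50 mm)
- bar_head (a point): middle of the rear face of the locking bar's head, 23 mm above the bench: push here along minus x of the stand. Head 50 mm wide, 22 tall, 18 thick. In the stand's frame this point starts at x = 127 to 144 mm and is at 93 mm when fully home, the head's front face against the guide's end. Axes parallel to the stand's. The bar is loose, 0.3 to 0.5 kg, lying on the plate; sliding it takes 2 to 6 N
- bar_nose (a point): middle of the bar's nose end, 23 mm above the bench, 138 mm ahead of bar_head. The steel bar is 15 mm wide and 22 mm tall; its nose tapers to 7 mm over the last 12 mm. It starts 7 to 24 mm clear of the disc's rim and ends about 30 mm inside the slot
- guide_end (a point): on the bar's line at the end of the guide that the bar's head meets, at the height of the guide's top, 36 mm above the bench (stand x = 75 mm). The guide is two aluminium walls beside the bar, stand x = 0 to 75 mm, y = 8.5 to 22.5 mm on each side, open above
- socket_mid (a point): bystander: upright deep socket, 26 mm in diameter, 50 mm tall, half-way up. Stands on the bench beside the stand
- bearing_mid (a point): bystander: bearing ring lying flat, 52 mm in diameter, 16 mm tall, half-way up
- tin_mid (a point): bystander: small round tin, 56 mm in diameter, 52 mm tall, half-way up
- wrench_mid (a point): bystander: wrench lying on the bench, 150 mm long, under 20 mm high, point at about the middle of its length; its x axis runs along it
There are look-alikes about, which are no part of the job. There is more than one size of the part that bears bar_head; the job needs the largest.

How it is judged:
On the way, in this order (a step that is already met when the one before it is completed fails the run):
1. a slot of the disc is lined up with the bar (within 0.15 rad) while the bar is still out (angle between the x axis of disc_top and the x axis of stand, either way round below 0.15 rad and x of bar_head in the frame of stand above 0.115 m), for 0.2 s.
2. the bar is pushed home in the slot (x of bar_head in the frame of stand below 0.0975 m and y of bar_head in the frame of stand between -0.006 and 0.006 m and z of bar_head in the frame of stand below 0.028 m and angle between the x axis of disc_top and the x axis of stand, either way round below 0.12 rad), for 0.2 s.
At the end, for the whole second after the job is handed in: the bar lies in the guide with its head within 4.5 mm of the guide walls' ends (bar_head at x below 97.5 mm in the stand's frame, y within 6 mm, not raised more than 5 mm), its nose in a slot of the disc, whose slots are within 0.12 rad of the bar's line, and the disc is at rest (all of step 2 and velocity of joint disc between -0.05 and 0.05 rad/s); the robot touches nothing.
It fails at once if the bar is lifted (its head more than 12 mm above where it lies) or tipped (z of bar_head in the frame of stand above 0.035 m or angle between bar_head's own z axis and vertical above 0.3 rad).
It fails at once if the socket is moved by more than 20 mm (distance of socket_mid from where it was at the start of the episode above 0.02 m).
It fails at once if the bearing is moved by more than 20 mm (distance of bearing_mid from where it was at the start of the episode above 0.02 m).
It fails at once if the tin is moved by more than 20 mm (distance of tin_mid from where it was at the start of the episode above 0.02 m).
It fails at once if the wrench is moved by more than 20 mm (distance of wrench_mid from where it was at the start of the episode above 0.02 m).
It also fails if it takes over 45 s, if anything falls off the work surface, if the arm or the gripper's body presses on something with over 40 N, if the wrist force passes 120 N, or if a joint passes its speed limit or range.

## Robot

A 7-joint arm with a two-finger parallel gripper is mounted at the origin on the work surface. World frame = base frame: x ahead of the robot, y to its left, z up, the work surface at z = 0. Lengths are in m, angles in rad, forces in N, time in s.
With the tool pointing down it reaches from about 0.425 to 0.825 m from the base axis. Payload 3.6 kg.
Tool frame: the origin (TCP) lies on the front face of the gripper's body, between the roots of the fingers; the fingertips stand 84 mm ahead of it and the grasp point (between the pads) lies 65 mm ahead of it; z points along the fingers, y is the line along which they close (so a half turn about z gives the same grasp; the last joint's range is limited). The gripper opens to 93 mm and grips with 3 to 60 N. Pads are 15 mm wide; open, the fingers measure 128 mm over their backs; the gripper's body (75 mm by 188 mm) begins 65 mm behind the grasp point.
Start: joints at [1.097, 0.615, -0.013, 1.423, 0.008, 1.103, -0.04], TCP at [0.281, -0.586, 0.303] pointing down, gripper open.
Joint ranges: [-3.12, 3.12], [-0.3, 2.06], [-1.34, 1.32], [0.26, 2.42], [-1.36, 4.5], [0.01, 1.98], [-2.84, 2.84]. Speed limits (rad/s): [2.79, 2.79, 3.14, 3.14, 3.14, 3.14, 3.14].

## Interface

Orientations are given as [roll, pitch, yaw] about the fixed x, y, z axes, in that order (R = Rz(yaw) Ry(pitch) Rx(roll)).
In Python, from workcell import get_obs, vision, env gives the robot as it stands.
- The arm moves only by the tool servo_tool, never from a script. Its arguments are lists of equal length, an entry for each row: "translation": the shift along the tool's x, y, z in m, a list of three; "turn": the turn about the tool's z in degrees. A call has 1 to 12 rows; each row is the pose to reach, as a shift and turn from the pose commanded when the call began, along the tool's axes at that moment; what a row does not reach only later rows make up. A row lasts 1/12 s, in which the tool goes at most 41.7 mm and 7.16 degrees, less where a joint would pass 70% of its speed; a pose out of reach is approached as far as the arm can. A call with a gripper value outside its range is refused whole. "grip" is the closure, from 0 (fully open) to 1 (shut), set as the call begins (left out, the last holds). The fingers move at their own pace and stop on an object; "newtons" is the grip in N (left out, the last holds). Time passes only in rows, so rows that repeat a pose let the fingers close. It gives the time, the measured TCP pose, the force, the opening and the grip force at its end, in the units of the state.
- get_obs(): the state, without advancing time (a new reading comes with each control period).
- vision.camera(name): name is "side" or "top"; returns the picture (384x512x3 uint8, red, green, blue); there is no depth.
- vision.camera_info(name): a dict with "intrinsics" (3x3 intrinsics, pixels), "dist_coeffs" ([k1, k2, p1, p2, k3] as OpenCV has them; the pictures are not rectified), "R" (3x3) and "t" (3): a world point X has camera coordinates R X + t. Camera axes: x right, y down, z forward; pixel columns grow to the right and rows downward; lengths in m; the calibration is good to about 2 mm. A picture is of the moment at which its call begins. camera_info takes no time and is no camera call.
- env.hand_in(): hands the job in; it is judged then, once.
The state is a dict: "t": time; "joint_positions": joint angles; "qd": joint speeds; "joint_torque": joint torques, N m; "ee_pos": TCP position; "ee_rot": TCP orientation; "contact_force": force on the tool from outside, world axes, zero at the start; "wrist_torque": the same for the moment, N m; "grip_width": finger opening in m; "gripper_force": force on a finger pad.
Only numpy, scipy, OpenCV 4.12 (cv2) and the standard library are available. Lean on these libraries where they do the work, as an engineer would, in place of code of your own. Each camera call takes 0.05 s, during which the arm holds its last target. There are 200 camera calls.

## Working session

There is one attempt and no reset: what is moved stays moved. The work goes in short steps, Python scripts to look and compute and a tool call to move; the robot and the scene stay as the last step left them, time stands still between calls to the robot, and variables do not carry over. Pictures are saved under pics/ and viewed, at most 10 in all, crops included, and the job is handed in when it is done.

Besides the shell and the picture viewer there is one more tool, called after "Emit:" as name(argument=value, ...) on one line, values as JSON. servo_tool: Moves the arm, as the interface text tells. Its arguments: {"type":"object","properties":{"translation":{"type":"array"},"turn":{"type":"array"},"grip":{"type":"number"},"newtons":{"type":"number"}},"required":["translation","turn"]}

```bash
mkdir -p pics; python3 - <<'E'
from workcell import get_obs, vision, env
import cv2,json
for n in ("top","side"):
    im=vision.camera(n); cv2.imwrite(f"pics/{n}0.png",cv2.resize(im[:,:,::-1],(800,600),interpolation=cv2.INTER_CUBIC))
    cv2.imwrite(f"{n}0_raw.png",im[:,:,::-1])
    i=vision.camera_info(n); print(n,{k:(v.round(4).tolist() if hasattr(v,'round') else v) for k,v in i.items()})
o=get_obs(); print(o)
E
```

```text
top {'intrinsics': [[348.1462, 0.0, 252.9134], [0.0, 348.1462, 191.2135], [0.0, 0.0, 1.0]], 'dist_coeffs': [-0.0541, 0.0, 0.0, 0.0, 0.0], 'R': [[-0.2089, -0.9779, -0.001], [-0.9537, 0.204, -0.2212], [0.2165, -0.0452, -0.9752]], 't': [0.1671, 0.5769, 0.6168]}
side {'intrinsics': [[409.7302, 0.0, 255.9642], [0.0, 409.7302, 199.9826], [0.0, 0.0, 1.0]], 'dist_coeffs': [-0.0435, 0.0, 0.0, 0.0, 0.0], 'R': [[0.7969, -0.6038, -0.0184], [-0.3937, -0.496, -0.7739], [0.4582, 0.624, -0.633]], 't': [-0.4386, 0.3088, 0.5812]}
{'t': 0.1, 'joint_positions': array([ 1.09749472,  0.61579354, -0.01260385,  1.42472167,  0.00813738,
        1.1033893 , -0.04039049]), 'qd': array([ 0.0012033 , -0.001117  , -0.0003341 , -0.00300191, -0.0004765 ,
       -0.00027757, -0.00123641]), 'joint_torque': array([ 1.92615535e-04, -4.60043836e+01,  2.10016938e-01, -1.66244406e+01,
       -6.10879948e-02,  1.69269793e-02,  9.56583131e-05]), 'ee_pos': array([ 0.28063292, -0.58573031,  0.30172126]), 'ee_rot': array([-3.13933257e+00,  6.76190976e-05,  4.46883080e-01]), 'contact_force': array([0.75351807, 0.12760337, 0.03239061]), 'wrist_torque': array([ 0.05481148, -0.05626514,  0.0416472 ]), 'gripper_force': 0.0, 'grip_width': 0.09263682783149761}
```

View pics/top0.png

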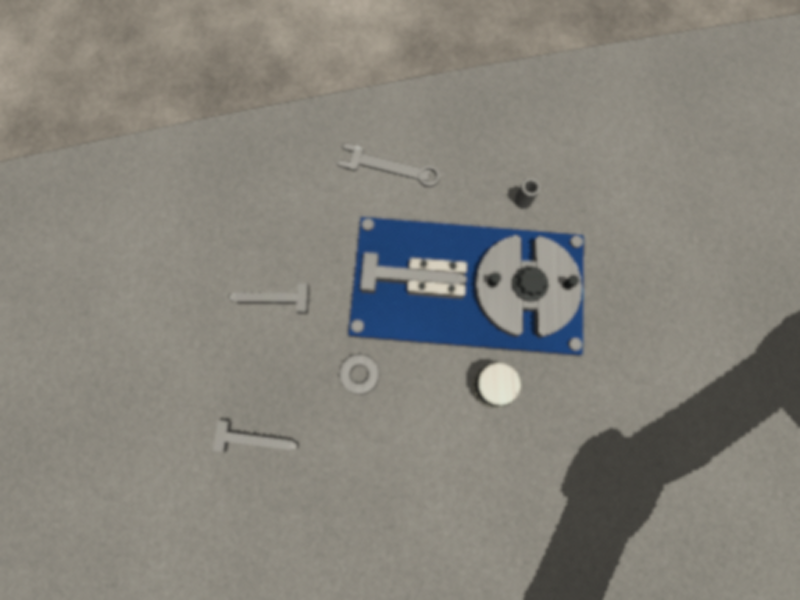

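View pics/side0.png

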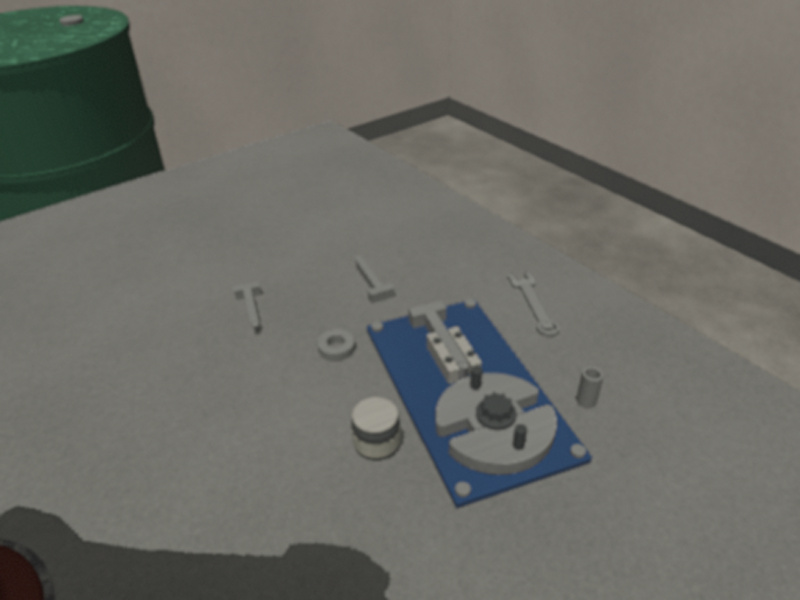

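The top view shows the stand with its bar head at (370,271), the disc centre at (530,284), the slots roughly across the bar line and the pins near (492,280) and (569,282). The T-shaped look-alikes lie off to the left. I'll fit the poses next.

```bash
cat > h.py <<'E'
import numpy as np, cv2
from workcell import get_obs, vision, env
from scipy.optimize import least_squares
I={n:vision.camera_info(n) for n in("top","side")}
A=lambda k:np.array(k,float)
def raw(p): return (A(p)+.5)*.64-.5
def proj(n,X):
    i=I[n]; return cv2.projectPoints(A(X).reshape(-1,3),cv2.Rodrigues(A(i["R"]))[0],A(i["t"]),A(i["intrinsics"]),A(i["dist_coeffs"]))[0][:,0]
def back(n,p,z):
    i=I[n]; u=cv2.undistortPoints(A(p).reshape(-1,1,2),A(i["intrinsics"]),A(i["dist_coeffs"]))[:,0]
    R=A(i["R"]);C=-R.T@A(i["t"]); d=np.c_[u,np.ones(len(u))]@R
    return C+d*((z-C[2])/d[:,2])[:,None]
def toW(s,P):
    P=A(P).reshape(-1,3); c,q=np.cos(s[2]),np.sin(s[2]); return np.c_[s[0]+c*P[:,0]-q*P[:,1],s[1]+q*P[:,0]+c*P[:,1],P[:,2]]
def toS(s,W):
    W=A(W).reshape(-1,3); c,q=np.cos(s[2]),np.sin(s[2]); x,y=W[:,0]-s[0],W[:,1]-s[1]; return np.c_[c*x+q*y,-q*x+c*y,W[:,2]]
E
cat > a.py <<'E'
from h import *
Q=[(.15,.085,.012),(.15,-.085,.012),(-.165,-.085,.012),(-.165,.085,.012)]
top=raw([(349,336),(360,217),(584,234),(583,354)]); side=raw([(369,325),(476,301),(590,459),(458,504)])
w=back("top",top,.012); x0=[*w.mean(0)[:2],np.arctan2(*(w[1]-w[2])[1::-1])]
for nm,f in (("both",lambda s:np.r_[proj("top",toW(s,Q))-top,proj("side",toW(s,Q))-side].ravel()),("top",lambda s:(proj("top",toW(s,Q))-top).ravel()),("side",lambda s:(proj("side",toW(s,Q))-side).ravel())):
    r=least_squares(f,x0); print(nm,r.x.round(4),abs(r.fun).max().round(2))
    if nm=="both": s=r.x
np.save("s.npy",s)
print("pins",toS(s,back("top",raw([(491,278),(570,281)]),.064)).round(3))
print("head back",toS(s,back("top",raw([(362,254),(361,288)]),.034)).round(3))
print("by",back("top",raw([(531,187),(359,374),(499,384),(395,166)]),.03).round(3), toS(s,back("top",raw([(531,187),(359,374),(499,384),(395,166),(306,298)]),.03)).round(3))
for n,c in(("top",(420,160,620,370)),("side",(400,280,600,520))):
    im=cv2.imread(n+"0_raw.png"); x0,y0,x1,y1=[int(v*.64) for v in c]
    k=4; cv2.imwrite(f"pics/{n}_c.png",cv2.resize(im[y0:y1,x0:x1],None,fx=k,fy=k,interpolation=cv2.INTER_CUBIC)); print(x0,y0)
E
python3 a.py
```

```text
both [ 0.6126 -0.0559  1.2727] 2.62
top [ 0.613  -0.0551  1.2818] 0.63
side [ 0.6122 -0.0569  1.2639] 2.46
pins [[-0.028  0.004  0.064]
 [-0.128 -0.001  0.064]]
head back [[ 0.141 -0.023  0.034]
 [ 0.138  0.024  0.034]]
by [[ 0.724 -0.176  0.03 ]
 [ 0.52   0.107  0.03 ]
 [ 0.47  -0.065  0.03 ]
 [ 0.794  0.002  0.03 ]] [[-0.083 -0.142  0.03 ]
 [ 0.129  0.136  0.03 ]
 [-0.05   0.133  0.03 ]
 [ 0.108 -0.156  0.03 ]
 [ 0.209  0.043  0.03 ]]
268 102
256 179
```

View pics/top_c.png

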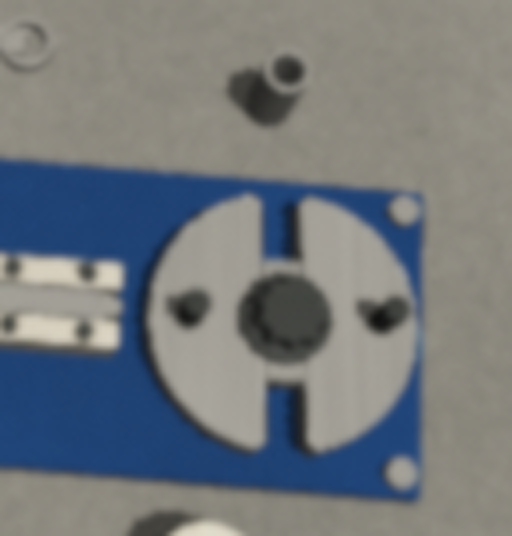

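View pics/side_c.png

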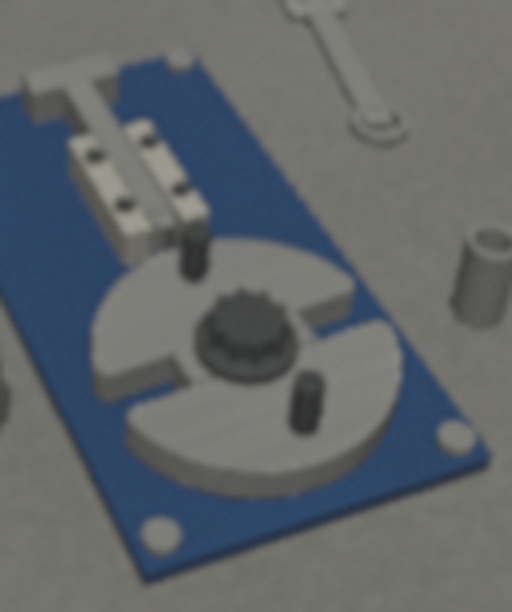

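The crops show the disc centred at about (282,322) in the top crop. The pin tops are near (196,303) and (398,308) there, and near (196,233) and (311,378) in the side crop.

```bash
cat > b.py <<'E'
from h import *
tc=lambda p:(A(p)+.5)/4-.5+A((268,102)); sc=lambda p:(A(p)+.5)/4-.5+A((256,179))
Q=A([(.15,.085,.012),(.15,-.085,.012),(-.165,-.085,.012),(-.165,.085,.012)])
top=raw([(349,336),(360,217),(584,234),(583,354)]); top[2:]=tc([(422,193),(419,500)])
side=raw([(369,326),(476,301),(590,459),(458,504)]); side[1:]=sc([(197,57),(490,457),(147,572)])
f=lambda s:np.r_[proj("top",toW(s,Q))-top,proj("side",toW(s,Q))-side].ravel()
r=least_squares(f,[.61,-.056,1.27],loss="soft_l1"); s=r.x; print(s.round(4)); print(f(s).reshape(-1,2).round(1).tolist())
np.save("s.npy",s)
print("pinsT",toS(s,back("top",tc([(196,303),(398,308)]),.064)).round(3).tolist())
print("pinsS",toS(s,back("side",sc([(196,233),(311,377)]),.064)).round(3).tolist())
print("slotT",toS(s,back("top",tc([(262,197),(299,197),(266,447),(303,447)]),.034)).round(4).tolist())
print("slotS",toS(s,back("side",sc([(350,287),(390,322),(98,377),(130,410)]),.034)).round(4).tolist())
print("discT",toS(s,back("top",tc([(282,322)]),.034)).round(4).tolist())
print("guideT",toS(s,back("top",tc([(124,263),(121,350)]),.036)).round(4).tolist())
print("headS",toS(s,back("side",sc([(25,75),(113,58)]),.034)).round(4).tolist())
print("disc world",toW(s,[(-.085,0,.034),(.139,0,.023)]).round(4).tolist())
im=vision.camera("top"); i=I["top"]
E
python3 b.py
```

```text
[ 0.6129 -0.0554  1.2739]
[[-0.8, -0.4], [0.4, -0.8], [0.9, 0.0], [1.0, 0.6], [-1.8, -0.8], [-1.0, -2.5], [1.9, -0.7], [-0.2, 0.4]]
pinsT [[-0.033, 0.003, 0.064], [-0.134, -0.003, 0.064]]
pinsS [[-0.037, 0.005, 0.064], [-0.133, -0.003, 0.064]]
slotT [[-0.0706, -0.0665, 0.034], [-0.0902, -0.0682, 0.034], [-0.0773, 0.0667, 0.034], [-0.096, 0.0651, 0.034]]
slotS [[-0.0691, -0.0618, 0.034], [-0.0954, -0.068, 0.034], [-0.0771, 0.0703, 0.034], [-0.0995, 0.0645, 0.034]]
discT [[-0.0832, 0.0007, 0.034]]
guideT [[0.0003, -0.0232, 0.036], [-0.0008, 0.0232, 0.036]]
headS [[0.1358, 0.0245, 0.034], [0.132, -0.0263, 0.034]]
disc world [[0.588, -0.1367, 0.034], [0.6536, 0.0775, 0.023]]
```

```bash
cat > sh.py <<'E'
from h import *
s=np.load("s.npy")
def shift(target,yaw=None):  # world TCP target, -> tool shift, turn deg
    o=get_obs(); y=o["ee_rot"][2]; d=A(target)-o["ee_pos"]
    print("shift mm",(1e3*A([np.cos(y)*d[0]+np.sin(y)*d[1],np.sin(y)*d[0]-np.cos(y)*d[1],-d[2]])).round(1),"turn",None if yaw is None else -np.degrees(yaw-y).round(1))
E
python3 - <<'E'
from sh import *
p=toW(s,[(-.085-.070,.0077,.130)])[0]; print(p); shift(p,s[2]-np.radians(43.4))
E
```

```text
[ 0.5601939  -0.20134539  0.13      ]
shift mm [ 418.2 -225.9  171.8] turn -4.0
```

Emit:
servo_tool(translation=[[0.035,-0.019,0],[0.07,-0.038,0],[0.105,-0.057,0],[0.14,-0.076,0],[0.175,-0.095,0],[0.21,-0.114,0],[0.245,-0.133,0],[0.28,-0.152,0],[0.315,-0.171,0],[0.35,-0.19,0],[0.385,-0.208,0],[0.418,-0.226,0.02]], turn=[-1,-2,-3,-4,-4,-4,-4,-4,-4,-4,-4,-4], grip=1)

```text
t: 1.15
ee_pos: [0.5628, -0.2007, 0.2864]
ee_rot: [3.136, -0.006, 0.517]
contact_force: [1.1, -0.1, 0.5]
grip_width: 0.0177
gripper_force: 0.0
```

```bash
python3 - <<'E'
from sh import *
o=get_obs(); print(o["t"],o["ee_pos"],o["ee_rot"],o["grip_width"],o["contact_force"])
p=toW(s,[(-.085-.070,.0077,.130)])[0]; shift(p,s[2]-np.radians(43.4))
E
```

```text
1.15 [ 0.56276186 -0.20074404  0.28644457] [ 3.13570615 -0.00616707  0.5173091 ] 0.01771556288556958 [ 1.12573646 -0.09075552  0.54231371]
shift mm [ -2.5  -0.7 156.4] turn 0.1
```

Emit:
servo_tool(translation=[[0,0,0.03],[0,0,0.06],[0,0,0.09],[0,0,0.115],[0,0,0.135],[0,0,0.145],[0,0,0.152],[0,0,0.152],[0,0,0.152]], turn=[0,0,0,0,0,0,0,0,0])

```text
t: 1.9
ee_pos: [0.5602, -0.2025, 0.1319]
ee_rot: [3.141, -0.001, 0.517]
contact_force: [-0.3, -0.2, 0.3]
grip_width: 0.0006
gripper_force: 0.0
```

```bash
python3 - <<'E'
from sh import *
o=get_obs(); print(o["ee_pos"],o["ee_rot"],toS(s,o["ee_pos"])+A([.085,0,0]))
t=vision.camera("side"); u=vision.camera("top")
a=t[120:340,220:400]; b=u[90:250,240:400]
a=cv2.resize(a,None,fx=2.5,fy=2.5,interpolation=cv2.INTER_CUBIC); b=cv2.resize(b,None,fx=2.2,fy=2.2,interpolation=cv2.INTER_CUBIC)
c=np.zeros((560,800,3),np.uint8); c[:a.shape[0],:a.shape[1]]=a; c[:b.shape[0],448:448+b.shape[1]]=b[:,:352]
cv2.imwrite("pics/m1.png",c[:,:,::-1])
E
```

```text
[ 0.56019808 -0.20254051  0.1318574 ] [ 3.14072241e+00 -9.21101633e-04  5.16603776e-01] [[-0.0711416   0.00734634  0.1318574 ]]
```

View pics/m1.png

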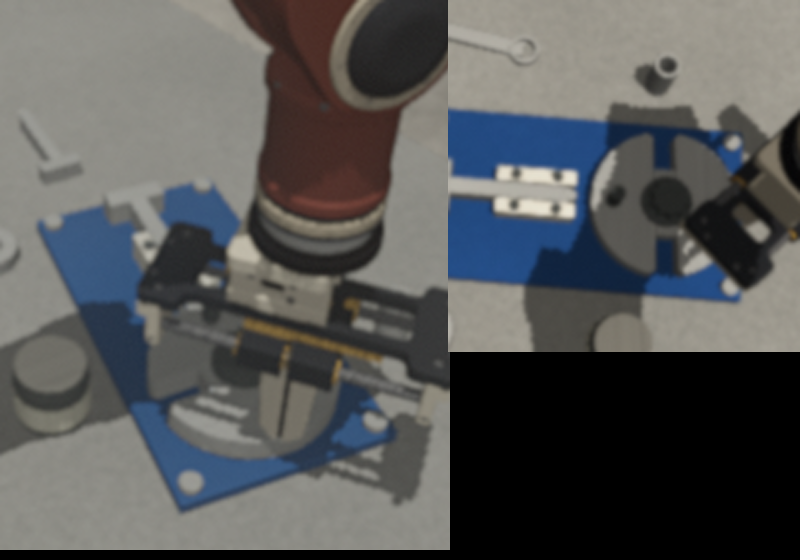

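The shut fingers stand behind pin_a, and the disc has not moved. I'll push along tool x.

Emit:
servo_tool(translation=[[0.004,0,0],[0.008,0,0],[0.012,0,0],[0.016,0,0],[0.02,0,0],[0.024,0,0],[0.028,0,0],[0.032,0,0],[0.036,0,0],[0.04,0,0],[0.044,0,0],[0.048,0,0]], turn=[0,0,0,0,0,0,0,0,0,0,0,0])

```text
t: 3.0
ee_pos: [0.6007, -0.1821, 0.1315]
ee_rot: [3.138, 0.004, 0.514]
contact_force: [-2.2, -4.6, 0.1]
grip_width: 0.0005
gripper_force: 2.0
```

Emit:
servo_tool(translation=[[0.004,0,0],[0.008,0,0],[0.012,0,0],[0.016,0,0],[0.019,0,0],[0.021,0,0],[0.022,0,0],[0.022,0,0],[0.022,0,0]], turn=[0,0,0,0,0,0,0,0,0])

```text
t: 3.75
ee_pos: [0.6203, -0.1664, 0.1307]
ee_rot: [-3.139, -0.0, 0.518]
contact_force: [-2.5, 0.9, 0.2]
grip_width: 0.0004
gripper_force: 1.3
```

```bash
python3 - <<'E'
from sh import *
o=get_obs(); print(o["t"],o["ee_pos"],o["contact_force"],toS(s,o["ee_pos"])+A([.085,0,0]))
u=vision.camera("top"); cv2.imwrite("m2_top.png",u[:,:,::-1])
cv2.imwrite("pics/m2.png",cv2.resize(u[90:250,220:400],None,fx=3,fy=3,interpolation=cv2.INTER_CUBIC)[:,:,::-1])
E
```

```text
3.75 [ 0.62032811 -0.16641695  0.13069938] [-2.506955    0.93469282  0.20558776] [[-0.01900599 -0.03958351  0.13069938]]
```

View pics/m2.png

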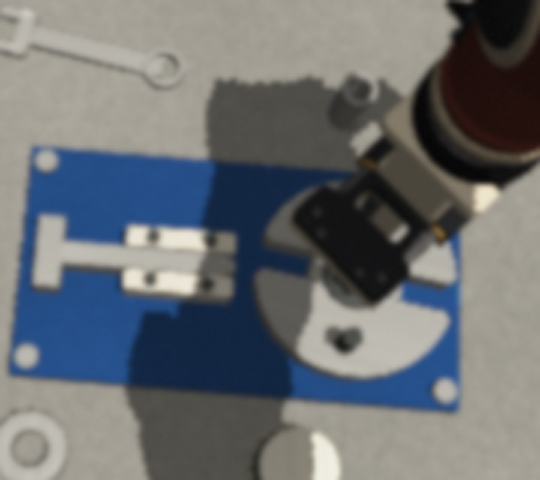

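The disc has turned. Its left slot mouth is at about (263,243) and (256,271), and its right one at (455,283) and (449,309). Pin_b is at about (347,338). I'll measure the angle.

```bash
python3 - <<'E'
from sh import *
c=lambda p:(A(p)+.5)/3-.5+A((220,90))
m=toS(s,back("top",c([(263,243),(256,271),(455,283),(449,309)]),.034)); print(m.round(4).tolist())
d=m[:2].mean(0)-m[2:].mean(0); print(np.degrees(np.arctan2(d[1],d[0])))
p=toS(s,back("top",c([(348,333)]),.064))[0]; print(p, np.degrees(np.arctan2(p[1],p[0]+.085)))
E
```

```text
[[-0.0184, -0.0183, 0.034], [-0.0146, 0.0021, 0.034], [-0.1524, -0.0013, 0.034], [-0.1484, 0.0175, 0.034]]
-6.887259889766158
[-0.07274719  0.04677917  0.064     ] 75.32231452980977
```

Emit:
servo_tool(translation=[[0.002,0,0],[0.004,0,0],[0.005,0,0],[0.006,0,0],[0.006,0,0],[0.006,0,0]], turn=[0,0,0,0,0,0])

```text
t: 4.3
ee_pos: [0.6227, -0.1639, 0.1306]
ee_rot: [-3.135, 0.006, 0.517]
contact_force: [-8.4, 0.6, 4.1]
grip_width: 0.0005
gripper_force: 3.9
```

```bash
python3 - <<'E'
from sh import *
o=get_obs(); print(o["t"],o["ee_pos"],o["contact_force"],toS(s,o["ee_pos"])+A([.085,0,0]))
u=vision.camera("top"); cv2.imwrite("m3_top.png",u[:,:,::-1])
cv2.imwrite("pics/m3.png",cv2.resize(u[130:230,260:390],None,fx=6,fy=6,interpolation=cv2.INTER_CUBIC)[:,:,::-1])
E
```

```text
4.3 [ 0.62272868 -0.16391454  0.13060668] [-8.41556549  0.58038886  4.14264554] [[-0.01591073 -0.04114689  0.13060668]]
```

View pics/m3.png

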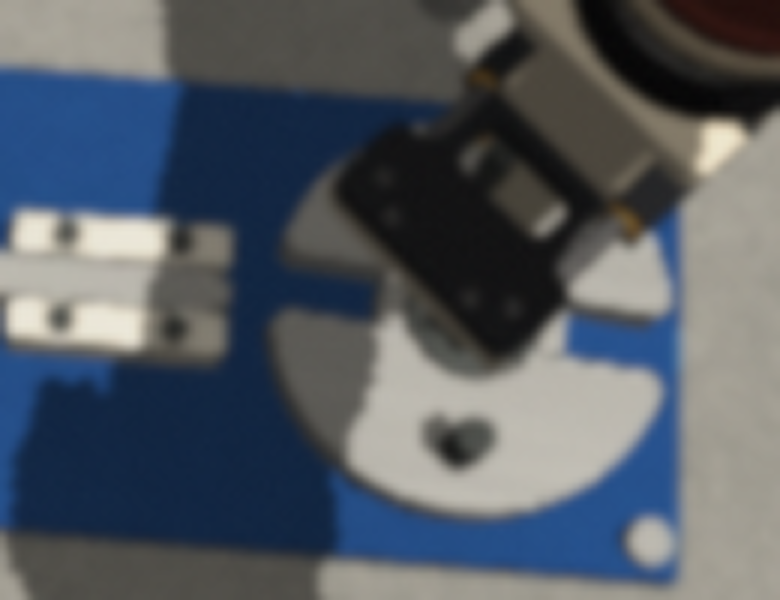

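The slot is almost lined up. Its upper edge runs (330,266) to (630,317), and its lower edge (320,314) to (620,359).

```bash
python3 - <<'E'
from sh import *
c=lambda p:(A(p)+.5)/6-.5+A((260,130))
m=toS(s,back("top",c([(330,266),(630,317),(320,314),(620,359)]),.034)); print(m.round(4).tolist())
for a,b in((0,1),(2,3)): d=m[a]-m[b]; print(np.degrees(np.arctan2(d[1],d[0])))
g=toS(s,back("top",c([(15,210),(232,228),(8,338),(228,358)]),.036));print(g.round(4).tolist())
for a,b in((0,1),(2,3)): d=g[a]-g[b]; print(np.degrees(np.arctan2(d[1],d[0])))
p=toS(s,back("top",c([(462,430),(484,436)]),.064)); print(p, np.degrees(np.arctan2(p[:,1],p[:,0]+.085)))
E
```

```text
[[-0.0338, -0.0126, 0.034], [-0.1382, -0.0035, 0.034], [-0.0311, 0.0048, 0.034], [-0.135, 0.0118, 0.034]]
-5.007167446339812
-3.829103585221244
[[0.0764, -0.0227, 0.036], [0.0011, -0.0227, 0.036], [0.0751, 0.023, 0.036], [-0.0002, 0.0235, 0.036]]
0.023024577292905975
-0.39842312365529664
[[-0.074581    0.04778696  0.064     ]
 [-0.08182266  0.04916218  0.064     ]] [77.70027592 86.30213481]
```

Emit:
servo_tool(translation=[[0.001,0,0],[0.002,0,0],[0.003,0,0],[0.003,0,0],[0.003,0,0]], turn=[0,0,0,0,0])

```text
t: 4.77
ee_pos: [0.6249, -0.1628, 0.1302]
ee_rot: [-3.135, 0.008, 0.517]
contact_force: [-8.2, 1.1, 3.1]
grip_width: 0.0003
gripper_force: 3.7
```

```bash
python3 - <<'E'
from sh import *
o=get_obs(); print(o["t"],o["ee_pos"],o["contact_force"],toS(s,o["ee_pos"])+A([.085,0,0]))
u=vision.camera("top"); cv2.imwrite("m4_top.png",u[:,:,::-1])
cv2.imwrite("pics/m4.png",cv2.resize(u[130:230,260:390],None,fx=6,fy=6,interpolation=cv2.INTER_CUBIC)[:,:,::-1])
E
```

```text
4.7667 [ 0.62485881 -0.16283525  0.1302079 ] [-8.1586039   1.06551176  3.07009264] [[-0.01425543 -0.04286803  0.1302079 ]]
```

View pics/m4.png

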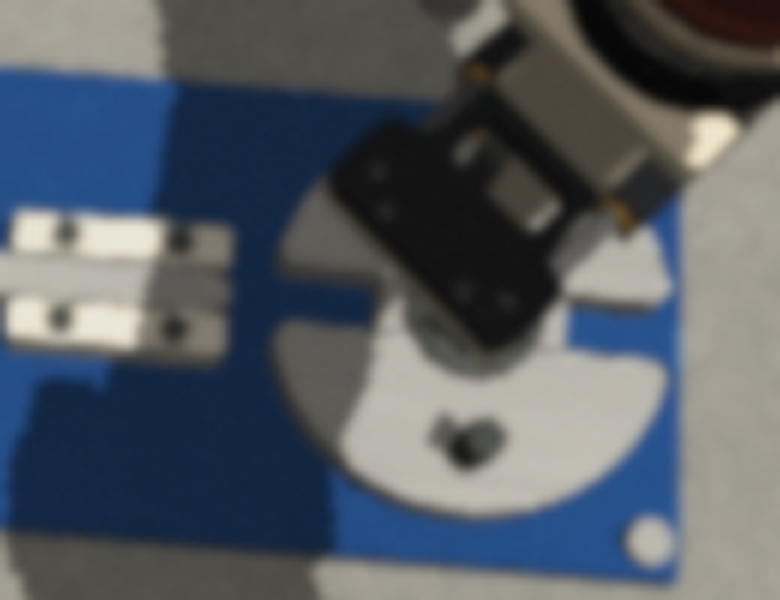

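The slot edges now slope within about 1.3° of the bar line, so the disc is lined up. I'll back off and lift.

Emit:
servo_tool(translation=[[-0.005,0,0],[-0.01,0,0],[-0.012,0,0.01],[-0.012,0,-0.02],[-0.012,0,-0.05],[-0.012,0,-0.08],[-0.012,0,-0.08],[-0.012,0,-0.08]], turn=[0,0,0,0,0,0,0,0])

```text
t: 5.48
ee_pos: [0.6198, -0.1697, 0.2132]
ee_rot: [3.137, -0.006, 0.517]
contact_force: [-0.3, -0.2, 0.1]
grip_width: 0.0006
gripper_force: 0.0
```

```bash
python3 - <<'E'
from sh import *
p=toW(s,[(.162,0,.2)])[0]; print(p); shift(p,s[2])
E
```

```text
[0.66030438 0.0995303  0.2       ]
shift mm [ 168.1 -214.1   13.2] turn -43.4
```

Emit:
servo_tool(translation=[[0.021,-0.027,0],[0.042,-0.054,0],[0.063,-0.081,0],[0.084,-0.108,0],[0.105,-0.135,0],[0.126,-0.16,0],[0.147,-0.187,0],[0.16,-0.205,0],[0.168,-0.214,0],[0.168,-0.214,0],[0.168,-0.214,0],[0.168,-0.214,0]], turn=[-6,-12,-18,-24,-30,-36,-42,-43.4,-43.4,-43.4,-43.4,-43.4])

```text
t: 6.48
ee_pos: [0.6584, 0.0966, 0.2104]
ee_rot: [3.142, 0.003, 1.27]
contact_force: [-0.6, -0.4, -0.2]
grip_width: 0.0004
gripper_force: 0.0
```

```bash
python3 - <<'E'
from sh import *
o=get_obs(); print(o["t"],toS(s,o["ee_pos"]),o["joint_positions"].round(2))
p=toW(s,[(.162,0,.104)])[0]; shift(p,s[2])
u=vision.camera("top"); 
cv2.imwrite("pics/m5.png",cv2.resize(u[110:240,210:390],None,fx=4,fy=4,interpolation=cv2.INTER_CUBIC)[:,:,::-1])
E
```

```text
6.4833 [[0.15862094 0.00091479 0.21041789]] [-0.05  0.74 -0.24  1.47  0.2   0.95 -0.64]
shift mm [  3.4   0.9 106.4] turn -0.2
```

View pics/m5.png

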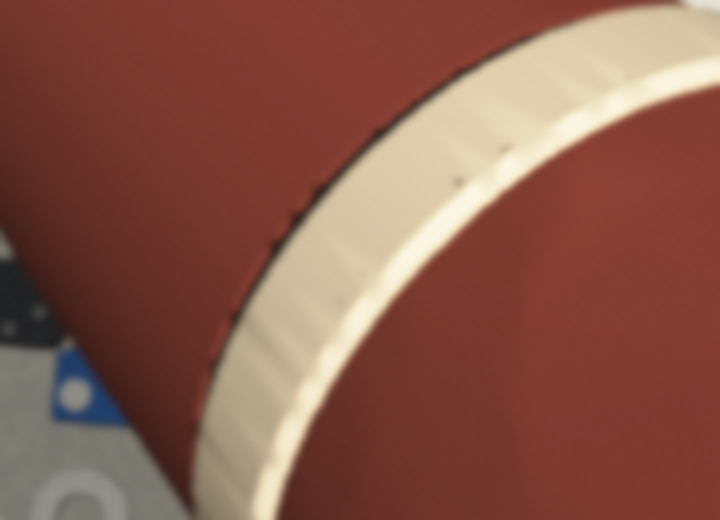

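The arm hides the stand in this view. The head's rear is at 0.144 at most, so I'll descend at about 0.164.

Emit:
servo_tool(translation=[[0.006,0.001,0.02],[0.006,0.001,0.045],[0.006,0.001,0.07],[0.006,0.001,0.09],[0.006,0.001,0.1],[0.006,0.001,0.106],[0.006,0.001,0.106],[0.006,0.001,0.106]], turn=[0,0,0,0,0,0,0,0])

```text
t: 7.2
ee_pos: [0.6617, 0.1047, 0.1061]
ee_rot: [3.14, -0.001, 1.273]
contact_force: [0.4, 0.4, -0.4]
grip_width: 0.0001
gripper_force: 0.0
```

```bash
python3 - <<'E'
from sh import *
o=get_obs(); print(o["t"],toS(s,o["ee_pos"]),o["contact_force"])
p=toW(s,[(.162,0,.104)])[0]; shift(p,s[2])
E
```

```text
7.2 [[1.67352627e-01 1.44093331e-04 1.06125228e-01]] [ 0.44270697  0.39024074 -0.40295129]
shift mm [-5.4  0.1  2.1] turn -0.0
```

Emit:
servo_tool(translation=[[-0.004,0,0],[-0.008,0,0.001],[-0.012,0,0.002],[-0.016,0,0.002],[-0.02,0,0.002],[-0.024,0,0.002],[-0.028,0,0.002],[-0.032,0,0.002],[-0.036,0,0.002],[-0.04,0,0.002],[-0.044,0,0.002],[-0.047,0,0.002]], turn=[0,0,0,0,0,0,0,0,0,0,0,0])

```text
t: 8.2
ee_pos: [0.6474, 0.0601, 0.1035]
ee_rot: [3.141, -0.001, 1.274]
contact_force: [0.9, 2.9, 2.6]
grip_width: 0.0006
gripper_force: 1.6
```

```bash
python3 - <<'E'
from sh import *
o=get_obs(); print(o["t"],toS(s,o["ee_pos"]),o["contact_force"])
E
```

```text
8.2 [[0.12054764 0.00079139 0.1035168 ]] [0.87324439 2.92751454 2.5691446 ]
```

Pushing force is about 3 N, as expected for sliding. I'll continue, gently at the end.

Emit:
servo_tool(translation=[[-0.003,0,0],[-0.006,0,0],[-0.009,0,0],[-0.012,0,0],[-0.014,0,0],[-0.016,0,0],[-0.018,0,0],[-0.019,0,0],[-0.02,0,0],[-0.021,0,0],[-0.021,0,0]], turn=[0,0,0,0,0,0,0,0,0,0,0])

```text
t: 9.12
ee_pos: [0.642, 0.0428, 0.1035]
ee_rot: [3.14, -0.005, 1.276]
contact_force: [2.9, 6.1, 1.1]
grip_width: 0.0006
gripper_force: 3.5
```

```bash
python3 - <<'E'
from sh import *
o=get_obs(); print(o["t"],toS(s,o["ee_pos"]),o["contact_force"])
E
```

```text
9.1167 [[0.10234055 0.00093263 0.10351927]] [2.9113968  6.05953058 1.07974379]
```

Emit:
servo_tool(translation=[[-0.001,0,0],[-0.002,0,0],[-0.003,0,0],[-0.004,0,0],[-0.005,0,0],[-0.005,0,0]], turn=[0,0,0,0,0,0])

```text
t: 9.62
ee_pos: [0.6416, 0.0422, 0.1036]
ee_rot: [3.138, -0.012, 1.278]
contact_force: [5.5, 10.7, -1.4]
grip_width: 0.0006
gripper_force: 6.3
```

```bash
python3 - <<'E'
from sh import *
o=get_obs(); print(o["t"],toS(s,o["ee_pos"]),o["contact_force"])
E
```

```text
9.6167 [[0.10170998 0.00107602 0.10360944]] [ 5.4621805 10.7400313 -1.4204519]
```

Emit:
servo_tool(translation=[[-0.002,0,0],[-0.004,0,0],[-0.006,0,0],[-0.006,0,0],[-0.006,0,0]], turn=[0,0,0,0,0])

```text
t: 10.03
ee_pos: [0.6413, 0.0416, 0.1037]
ee_rot: [3.136, -0.021, 1.281]
contact_force: [7.5, 17.6, -4.9]
grip_width: 0.0008
gripper_force: 9.6
```

Emit:
servo_tool(translation=[[0.008,0,0],[0.016,0,0],[0.024,0,0],[0.034,0,0],[0.044,0,0],[0.044,0,-0.03],[0.044,0,-0.07],[0.044,0,-0.11],[0.044,0,-0.15],[0.044,0,-0.15]], turn=[0,0,0,0,0,0,0,0,0,0])

```text
t: 10.87
ee_pos: [0.6546, 0.0726, 0.2626]
ee_rot: [3.126, -0.007, 1.273]
contact_force: [0.2, 0.7, 0.5]
grip_width: 0.0008
gripper_force: 0.0
```

```bash
python3 - <<'E'
from sh import *
o=get_obs(); print(o["t"],toS(s,o["ee_pos"]),o["contact_force"])
E
```

```text
10.8667 [[ 0.13458372 -0.00241775  0.26259608]] [0.24191097 0.68729958 0.45797308]
```

Emit:
servo_tool(translation=[[0.03,0,0],[0.06,0,0],[0.09,0,0],[0.12,0,0],[0.15,0,0],[0.18,0,0],[0.21,0,0],[0.24,0,0],[0.26,0,0],[0.26,0,0]], turn=[0,0,0,0,0,0,0,0,0,0])

```text
t: 11.7
ee_pos: [0.7249, 0.327, 0.2509]
ee_rot: [-3.137, -0.002, 1.281]
contact_force: [-0.9, 1.1, 0.1]
grip_width: 0.0002
gripper_force: 0.0
```

```bash
python3 - <<'E'
from sh import *
print(get_obs()["t"])
t=vision.camera("side"); u=vision.camera("top")
a=cv2.resize(t[185:325,225:390],None,fx=2.4,fy=2.4,interpolation=cv2.INTER_CUBIC); b=cv2.resize(u[130:240,220:390],None,fx=4.7,fy=4.7,interpolation=cv2.INTER_CUBIC)[:,:799]
c=np.zeros((600,800,3),np.uint8)
b=cv2.resize(u[135:235,220:380],None,fx=5,fy=5,interpolation=cv2.INTER_CUBIC); c[:500]=b
cv2.imwrite("pics/m6.png",c[:500,:,::-1]); cv2.imwrite("side6.png",t[:,:,::-1])
E
```

```text
11.7
```

View pics/m6.png

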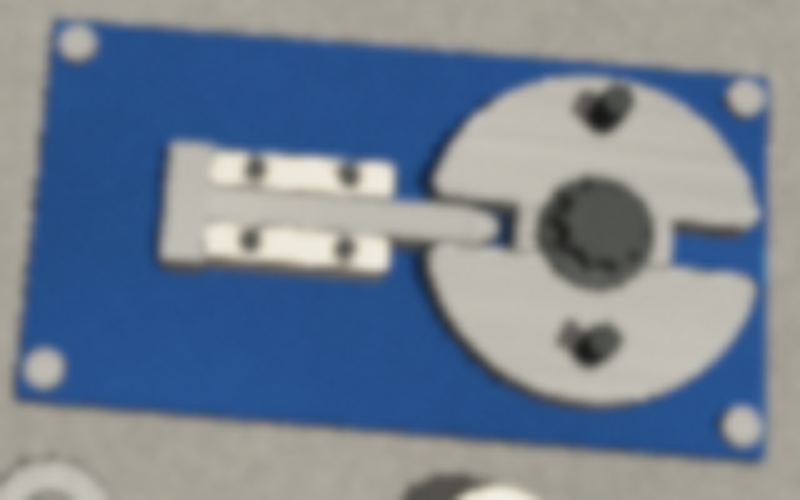

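The bar's head, at (185,205), sits against the guide ends at about (210,210). Its nose, at (497,225), is inside the aligned slot. The arm is clear, so I'm handing in.

```bash
python3 -c "
from workcell import env
print(env.hand_in())"
```

```text
the job is handed in; nothing more can be done
None
```

I turned the disc until a slot lined up with the bar (within about 1.3°), pushed the bar home until its head met the guide, moved the arm clear and handed in at about 12 s of the 45 s; the hand-in gave no verdict.

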